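# Add a slotted ballast disc to a rover's post

## Robot

A 7-joint arm with a two-finger parallel gripper is mounted at the origin on the work surface. World frame = base frame: x ahead of the robot, y to its left, z up, the work surface at z = 0. Lengths are in m, angles in degrees, forces in N, time in s.
With the tool pointing down it reaches from about 0.4 to 0.875 m from the base axis. Payload 4.4 kg.
Tool frame: the origin (TCP) lies on the mounting face of the last link; the fingertips stand 173 mm ahead of it and the grasp point (between the pads) lies 155 mm ahead of it; z points along the fingers, y is the line along which they close (so a half turn about z gives the same grasp; the last joint's range is limited). The gripper opens to 85 mm and grips with 20 to 120 N. Pads are 22 mm wide; open, the fingers measure 114 mm over their backs; the gripper's body (76 mm by 85 mm) begins 54 mm behind the grasp point. The pads swing forward as they close: fully open they stand 13 mm farther back than shut.
Start: joints at [-69.832, 36.005, 2.206, 86.941, -1.547, 57.084, -1.146], TCP at [0.264, 0.594, 0.405] pointing down, gripper open.
Joint ranges: [-175.42, 175.42], [-21.48, 121.26], [-71.46, 75.88], [10.55, 141.38], [-63.04, 243.04], [13.31, 113.54], [-168.57, 168.57]. Speed limits (degrees/s): [147.25, 147.25, 180, 180, 180, 180, 180].

## Interface

Orientations are given as a 3x3 rotation matrix whose columns are the frame's x, y, z axes.
In Python, from station import bot, cams, job gives the robot as it stands.
- The arm moves only by the tool send_rows, never from a script. Its argument "increments" is a list of rows, each a list of 5 numbers: the opening, from 0 (shut) to 1 (fully open), then the shift along the tool's x, y, z in units of 0.25 m (1.0 is 0.25 m), then the turn about the tool's z in units of 30 degrees (1.0 is 30 degrees). In form: [[jaw, tx, ty, tz, twist], ...]. A call has 1 to 10 rows; each row is the pose to reach, as a shift and turn from the pose commanded when the call began, along the tool's axes at that moment; what a row does not reach only later rows make up. A row lasts 1/8 s, in which the tool goes at most 62.5 mm and 10.7 degrees, less where a joint would pass 70% of its speed; a pose out of reach is approached as far as the arm can. A call with a number of a shift or a turn outside -1 to 1 is refused whole. A call with a gripper value outside its range is refused whole. The fingers move at their own pace and stop on an object; "squeeze" is the grip in N (left out, the last holds). Time passes only in rows, so rows that repeat a pose let the fingers close. It gives the time, the measured TCP pose, the force, the opening and the grip force at its end, in the units of the state.
- bot.get_obs(): the state, without advancing time (a new reading comes with each control period).
- cams.get_image(name): name is "scene" or "top"; returns the picture (420x560x3 uint8, red, green, blue); there is no depth.
- cams.get_calibration(name): a dict with "fx", "fy", "cx", "cy" (pixels), "R" (3x3) and "t" (3): a world point X has camera coordinates R X + t. Camera axes: x right, y down, z forward; pixel columns grow to the right and rows downward; lengths in m; the calibration is good to about 2 mm. A picture is of the moment at which its call begins. get_calibration takes no time and is no camera call.
- job.hand_in(): hands the job in; it is judged then, once.
The state is a dict: "t": time; "joint_positions": joint angles; "joint_velocities": joint speeds; "tau": joint torques, N m; "ee_pos": TCP position; "tcp_rot": TCP orientation; "ft_force": force on the tool from outside, world axes, zero at the start; "ft_torque": the same for the moment, N m; "finger_gap": finger opening in m; "grip_force": force on a finger pad.
Only numpy, scipy, OpenCV 4.12 (cv2) and the standard library are available. Lean on these libraries where they do the work, as an engineer would, in place of code of your own. Each camera call takes 0.05 s, during which the arm holds its last target. There are 200 camera calls.

## Task

Pick up the slotted brass ballast disc from its stand and slide it sideways onto the flat-sided neck of the rover's ballast post, then let it down onto the round stem. Press it lightly and turn it counterclockwise, feeling for the orange pin of the dark disc below, until its slot drops over the pin and it lies fully home and flat on the dark disc, slots opposite; let go and back away. Be gentle: never press hard on the rover, and leave everything else on the table where it is.

Things in the scene. Friction and masses are not known exactly. Their poses are not given: they have to be found in the camera images.
- disc: The loose slotted brass disc, 68 mm across, 12 mm thick, 0.26 kg, lying flat, z up. Origin: centre of its underside, on the axis of its bore (bore 15.6 to 17 mm across). Two flats on the rim at y = +29 and -29 mm, parallel to the slot, are where to grip it (58 mm, fingers closing along y); the post then passes between the fingers.
- disc_mouth (a point): Mouth of the disc's slot, on its rim at x = +34 mm from the axis, at mid thickness (6 mm up); axes as the disc's. The slot is 10 mm wide and runs straight from the bore to here, flaring to 16 mm over the last 8 mm.
- stand: Fixed small wooden stand with a black rubber top, 36 mm wide (y), 32 mm high, foot 90 mm long (x). Origin: centre of its underside on the table. The disc lies on it at the start, centred to a few mm.
- rover: Small wheeled robot on a service stand, fixed: clear deck 300 x 210 mm, its top 50 mm above the table; a wheel at each side, 105 mm high, inner face 94 mm off the axis, at x = 40 mm; electronics at x = 90 to 140 mm, up to 69 mm high. Origin: on the table below the axis of the ballast post; +x towards the electronics. Its -x side is free for sliding the disc in.
- neck (a point): Middle of the post's flat-sided neck, 22.5 mm above post; axes as the rover's. The neck is 6.4 mm thick (y), 11.6 mm long (x), from 11 to 34 mm above post; a red cap 20 mm across on top (to 38 mm) stops the disc going over. Slide the disc in here, slot towards rover +x, underside 12 to 21 mm above post. The bore's end meets the neck 2 mm past centre.
- post (a point): The seat: on the post's axis at the top face of the dark lower disc (54 mm across, fixed), 92 mm above the table; axes as the rover's. From here the stem is round, 12 mm across, to 9 mm up, then a cone to 11 mm: on it the disc can turn but not slide off. Home = disc underside at this point. Contacts are hard: go slowly, stop at 3 to 5 N, turn with a press of 2 to 10 N.
- pin_level (a point): On the post's axis at the height of the pin's top, 5 mm above post. The lower disc's orange pin, 7 mm across, stands 20 mm off the axis, opposite that disc's slot. Its direction is not measured: 0.45 to 1.1 rad counterclockwise (from above) of rover +x. Elsewhere the disc rests on the pin at this level; with its slot over the pin (within 0.08 rad) it drops 5 mm.
- solid_weight: Plain round steel weight without a slot, 56 mm across, 14 mm high, lying flat: not to be used. Origin: centre of its underside.
- spare_wheel: Spare grey-brown wheel ring, 100 mm across, 26 mm high, lying flat. Origin: centre of its underside.
- screwdriver: Screwdriver with a yellow handle lying on the table; origin about its middle, on the table.
- wrench: Steel wrench lying on the table; origin about its middle, on the table.
- gearmotor: Gearmotor lying on the table: grey gearbox 40 x 34 x 34 mm with a steel can. Origin: underside of the gearbox, its centre.
- multimeter: Yellow multimeter 75 x 140 x 38 mm lying flat. Origin: centre of its underside.
- screw_tray: Low blue divided tray 90 x 120 x 25 mm. Origin: centre of its underside.
Mind the look-alikes: they are no part of the job. Of the things that look like the disc, the smaller one is meant.

How it is judged (in metres and radians):
On the way:
1. the disc is on the post: its bore around the post, held above its seat (horizontal distance between disc and post below 0.004 m and z of disc in the frame of post between 0.0035 and 0.022 m), for 0.2 s.
At the end, for the whole second after the job is handed in: The brass disc is around the post (axes within 4 mm), fully home over the pin on the dark disc (underside within 2 mm of its top face), flat within 0.06 rad, released and at rest (horizontal distance between disc and post below 0.004 m and z of disc in the frame of post between -0.002 and 0.002 m and angle between disc's own z axis and vertical below 0.06 rad and linear speed of disc below 0.02 m/s); the robot touches nothing.
It fails at once if the disc presses on the rover or its post with more than 35 N (contact force between disc and rover above 35 N).
It fails at once if the gripper or arm presses on the rover with more than 35 N (contact force between any of the fingers, the arm and rover above 35 N).
It fails at once if another thing on the table is moved by more than 30 mm (distance of any of solid_weight, spare_wheel, screwdriver, wrench, gearmotor, multimeter, screw_tray from where it was at the start of the episode above 0.03 m).
It also fails if it takes over 67 s, if anything falls off the work surface, if the arm or the gripper's body presses on something with over 40 N, if the wrist force passes 120 N, or if a joint passes its speed limit or range.

## Working session

There is one attempt and no reset: what is moved stays moved. The work goes in short steps, Python scripts to look and compute and a tool call to move; the robot and the scene stay as the last step left them, time stands still between calls to the robot, and variables do not carry over. Pictures are saved under pics/ and viewed, at most 10 in all, crops included, and the job is handed in when it is done.

Besides the shell and the picture viewer there is one more tool, called after ">>>" as name(argument=value, ...), one argument or row to a line, values as JSON. send_rows: Moves the arm, as the interface text tells. Shifts and turns lie within -1 to 1; 1 stands for 0.25 m of shift or 30 degrees of turn. Its arguments: {"type":"object","properties":{"increments":{"type":"array","items":{"type":"array","items":{"type":"number"}}},"squeeze":{"type":"number"}},"required":["increments"]}

```bash
mkdir -p pics; ls; python3 - <<'E'
from station import bot,cams,job
import cv2,numpy as np
for n in("scene","top"):
    im=cams.get_image(n); cv2.imwrite(f"pics/{n}0.png",im[:,:,::-1]); c=cams.get_calibration(n)
    print(n,c["fx"],c["cx"],c["cy"],np.round(c["R"],3).tolist(),np.round(c["t"],3), np.round(-np.array(c["R"]).T@c["t"],3))
o=bot.get_obs(); print(o["t"],o["ee_pos"],np.round(o["tcp_rot"],3),o["finger_gap"])
E
```

```text
pics
scene 431.29098885722925 282.6929350179174 201.5590116247561 [[-0.754, 0.656, 0.012], [0.357, 0.426, -0.832], [-0.551, -0.623, -0.555]] [ 0.383 -0.117  1.493] [1.154 0.728 0.727]
top 500.76965157456266 281.7588767115821 201.25703917991794 [[-0.034, -0.999, -0.005], [-0.978, 0.035, -0.207], [0.207, -0.002, -0.978]] [0.024 0.531 1.59 ] [0.19  0.009 1.666]
0.1 [0.26362407 0.59386806 0.40388135] [[-0.914  0.406 -0.001]
 [ 0.406  0.914 -0.002]
 [-0.    -0.002 -1.   ]] 0.08578691278989774
```

View pics/scene0.png

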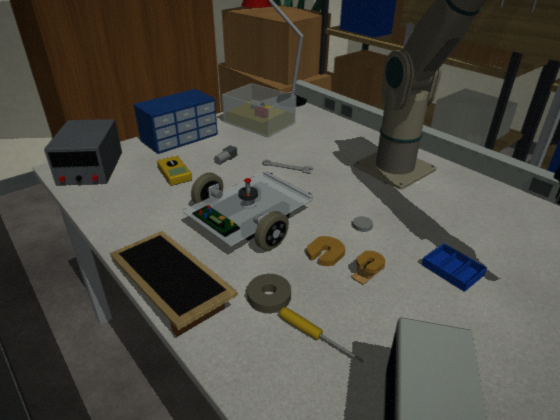

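View pics/top0.png

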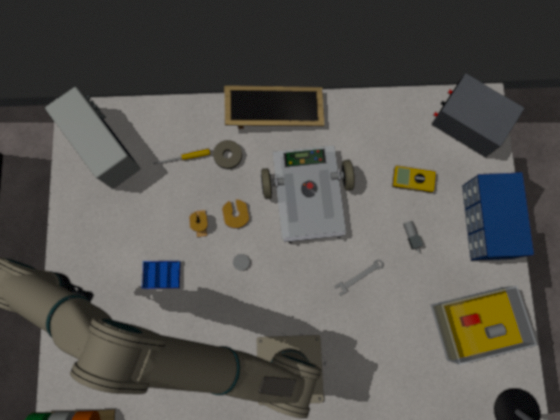

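The two candidates are both brass and slotted. One is at top (199,221) / scene (370,263), small and raised on a wooden stand. The other is at top (236,213) / scene (325,250), larger and lying on the table. The description fits the first, because it is smaller and on the stand. I'll confirm that in an enlarged crop.

```bash
cat > h.py <<'E'
import cv2,numpy as np
from station import bot,cams,job
def ray(n,px):
    c=cams.get_calibration(n);R=np.array(c["R"]);C=-R.T@np.array(c["t"])
    d=R.T@np.array([(px[0]-c["cx"])/c["fx"],(px[1]-c["cy"])/c["fy"],1]);return C,d
def onz(n,px,z):
    C,d=ray(n,px);return C+d*(z-C[2])/d[2]
def proj(n,X):
    c=cams.get_calibration(n);p=np.array(c["R"])@X+np.array(c["t"]);return np.array([c["fx"]*p[0]/p[2]+c["cx"],c["fy"]*p[1]/p[2]+c["cy"]])
def tri(p1,n1,p2,n2):
    C1,d1=ray(n1,p1);C2,d2=ray(n2,p2)
    s=np.linalg.lstsq(np.c_[d1,-d2],C2-C1,rcond=None)[0];a=C1+s[0]*d1;b=C2+s[1]*d2
    return (a+b)/2,np.linalg.norm(a-b)
def cont(m,amin=5):
    cs=cv2.findContours(m.astype(np.uint8),cv2.RETR_EXTERNAL,cv2.CHAIN_APPROX_NONE)[0]
    return [c for c in cs if cv2.contourArea(c)>=amin]
E
python3 - <<'E'
from h import *
t=cv2.imread("pics/top0.png");s=cv2.imread("pics/scene0.png")
A=cv2.resize(t[195:245,180:255],None,fx=5.3,fy=5.3,interpolation=cv2.INTER_CUBIC)[:265,:398]
B=cv2.resize(t[150:250,255:365],None,fx=3.6,fy=3.6,interpolation=cv2.INTER_CUBIC)[:300,:396]
C=cv2.resize(s[230:290,300:390],None,fx=4.4,fy=4.4,interpolation=cv2.INTER_CUBIC)[:264,:396]
D=cv2.resize(s[165:250,180:315],None,fx=2.93,fy=2.93,interpolation=cv2.INTER_CUBIC)
o=np.zeros((600,800,3),np.uint8)
for im,(r,c) in zip((A,B,C,D),((0,0),(0,400),(300,0),(300,400))): o[r:r+im.shape[0],c:c+im.shape[1]][:,:]=im[:,:800-c]
cv2.imwrite("pics/crop1.png",o)
for n,im in(("top",t),("scene",s)):
    h=cv2.cvtColor(im,cv2.COLOR_BGR2HSV);H,S,V=h[...,0],h[...,1],h[...,2]
    print(n)
    for nm,m in(("brass",(H>8)&(H<25)&(S>150)&(V>90)),("red",((H<6)|(H>174))&(S>120)&(V>60))):
        for c in cont(m,6):
            x,y,w,hh=cv2.boundingRect(c)
            M=cv2.moments(c);print(nm,[round(M["m10"]/M["m00"],1),round(M["m01"]/M["m00"],1)],(x,y,w,hh),cv2.contourArea(c))
E
```

```text
top
brass [80.9, 417.5] (73, 415, 16, 5) 44.0
brass [507.1, 340.8] (504, 338, 7, 6) 9.5
brass [490.6, 312.8] (484, 307, 12, 10) 12.5
brass [468.0, 321.8] (449, 301, 35, 56) 533.0
brass [198.4, 221.4] (190, 212, 17, 21) 247.5
brass [235.8, 214.9] (223, 201, 26, 27) 389.0
brass [411.5, 187.1] (404, 186, 17, 4) 12.0
brass [430.5, 181.5] (425, 176, 10, 13) 24.0
red [470.3, 319.5] (462, 315, 17, 10) 105.0
red [309.2, 185.2] (306, 183, 7, 6) 23.5
red [435.8, 114.2] (434, 113, 4, 4) 6.0
red [450.3, 91.7] (449, 90, 4, 4) 6.5
scene
brass [300.6, 322.1] (280, 307, 43, 32) 376.5
brass [371.2, 259.6] (357, 251, 28, 20) 277.0
brass [326.6, 247.9] (307, 237, 38, 25) 503.0
brass [221.3, 217.1] (219, 216, 6, 3) 7.0
brass [173.8, 169.1] (158, 156, 34, 29) 350.0
red [200.1, 211.9] (199, 210, 3, 5) 6.5
red [247.3, 179.9] (244, 178, 7, 5) 18.0
red [61.4, 178.4] (59, 176, 6, 6) 21.5
red [94.4, 177.1] (92, 174, 6, 7) 23.5
red [256.6, 3.3] (244, 0, 27, 8) 156.5
```

View pics/crop1.png

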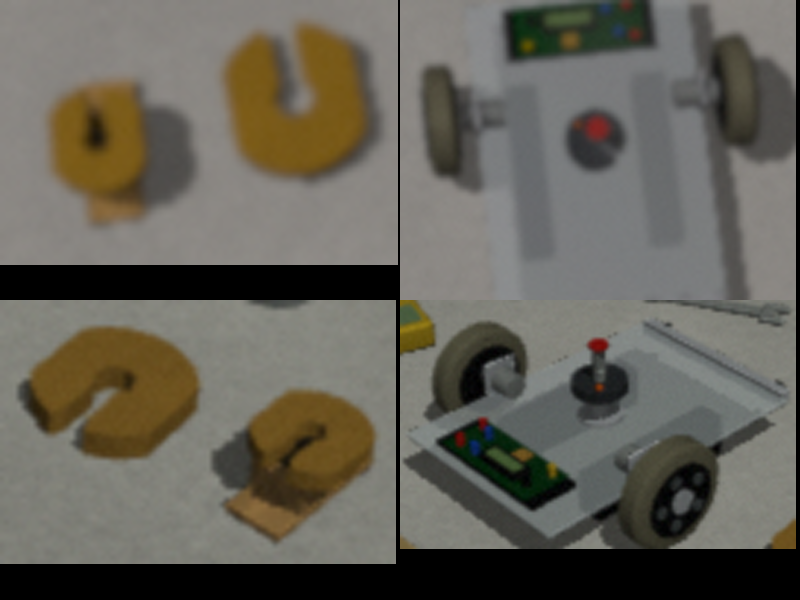

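The crop confirms the smaller disc sits on the wooden stand, with bore and slot at top (198,219) and the slot mouth towards world +x. The rover's red cap is at top (309,185), and the orange pin is visible just up-left of it. Next I'll measure both accurately.

```bash
cat > meas.py <<'E'
from h import *
from scipy.optimize import least_squares
imgs={n:cv2.imread(f"pics/{n}0.png") for n in("top","scene")}
def cut(n,x,y,w,h,k=8): return cv2.resize(imgs[n][y:y+h,x:x+w],None,fx=k,fy=k,interpolation=cv2.INTER_CUBIC)
def un(c,x,y,k=8): return (c.reshape(-1,2)+.5)/k-.5+[x,y]
# disc
for n,(x,y,w,h) in(("top",(183,203,32,34)),("scene",(350,244,42,42))):
    a=cut(n,x,y,w,h); hs=cv2.cvtColor(a,cv2.COLOR_BGR2HSV); print(n,"S pct",np.percentile(hs[...,1],[5,50,80,95]))
    m=(hs[...,1]>165)&(hs[...,0]>8)&(hs[...,0]<28)&(hs[...,2]>60)
    c=max(cont(m),key=cv2.contourArea); p=un(cv2.convexHull(c),x,y)
    p=un(c,x,y); C,_=ray(n,p[0])
    P1=np.array([onz(n,q,.044) for q in p])[:,:2];P0=np.array([onz(n,q,.032) for q in p])[:,:2]
    def res(v,z=0):
        out=[]
        u=np.array(v[:2])-C[:2];u/=np.linalg.norm(u)
        for a1,a0 in zip(P1,P0):
            b=a1 if (a1-v[:2])@u>0 else a0
            d=b-v[:2];ph=v[2];l=np.array([d@[np.cos(ph),np.sin(ph)],d@[-np.sin(ph),np.cos(ph)]])
            out.append(max(np.hypot(*l)-.034,abs(l[1])-.029))
        return np.array(out)
    best=min((least_squares(res,[*P1.mean(0),f],loss="soft_l1",f_scale=.0015) for f in(-.2,0,.2)),key=lambda r:r.cost)
    print("disc",best.x,np.degrees(best.x[2]),"rms",np.sqrt(np.median(best.fun**2)))
    mm=cv2.resize(m.astype(np.uint8)*255,None,fx=1,fy=1);cv2.imwrite(f"pics/m_{n}.png",np.hstack([a,cv2.cvtColor(mm,cv2.COLOR_GRAY2BGR)]))
# cap
cap={}
for n,(x,y,w,h) in(("top",(300,176,20,20)),("scene",(238,172,20,16))):
    a=cut(n,x,y,w,h).astype(int);m=(a[...,2]-np.maximum(a[...,1],a[...,0]))>45
    c=max(cont(m),key=cv2.contourArea);M=cv2.moments(c);cap[n]=un(np.array([[M["m10"]/M["m00"],M["m01"]/M["m00"]]]),x,y)[0]
    print("cap",n,cap[n],cv2.boundingRect(c)[2:],onz(n,cap[n],.129))
print(tri(cap["top"],"top",cap["scene"],"scene"))
# dark disc
for n,(x,y,w,h) in(("top",(296,176,26,24)),("scene",(233,182,32,24))):
    a=cut(n,x,y,w,h);v=a.max(2);m=v<(80 if n=="top" else 70)
    m=cv2.morphologyEx(m.astype(np.uint8),cv2.MORPH_CLOSE,np.ones((25,25)))
    c=max(cont(m),key=cv2.contourArea);M=cv2.moments(cv2.convexHull(c));q=un(np.array([[M["m10"]/M["m00"],M["m01"]/M["m00"]]]),x,y)[0]
    print("dark",n,q,np.array(cv2.boundingRect(c)[2:])/8,onz(n,q,.088))
# deck edges
a=cv2.GaussianBlur(imgs["top"],(3,3),0).astype(float)
for rows in(range(205,236,3),):
    for r in rows:
        d=a[r,:,0]-a[r,:,2];g=a[r].mean(1)
        print(r,"b-r",d[270:285].round().astype(int).tolist(),d[335:352].round().astype(int).tolist())
E
python3 meas.py
```

```text
top S pct [ 11.  17. 184. 205.]
disc [0.47473324 0.28057227 0.38116301] 21.839031818980022 rms 0.00351217718401433
scene S pct [ 13.  19. 180. 186.]
disc [ 0.47683932  0.28635914 -0.11281758] -6.463971383521913 rms 0.0034529297292456053
cap top [309.32560132 185.14581094] (51, 49) [ 0.56448598 -0.08343485  0.129     ]
cap scene [247.24122992 179.81915656] (54, 37) [ 0.56385855 -0.08404088  0.129     ]
(array([ 0.56435193, -0.08339253,  0.12949105]), np.float64(3.768330272746396e-05))
dark top [308.76473849 188.47944756] [15.875 16.375] [ 0.56344829 -0.08356984  0.088     ]
dark scene [247.46693523 194.28276079] [20.125 24.   ] [ 0.56948858 -0.07784133  0.088     ]
205 b-r [-7, -7, -8, -8, -7, -7, -7, -5, -2, 0, 2, 3, 3, 2, 2] [2, 2, 3, 3, 3, 2, 1, 0, -2, -5, -4, -4, -5, -6, -7, -7, -7]
208 b-r [-8, -8, -8, -8, -7, -8, -8, -6, -4, -1, 2, 2, 3, 3, 3] [3, 3, 3, 3, 3, 2, 2, 0, -1, -3, -4, -4, -4, -5, -6, -7, -7]
211 b-r [-7, -7, -7, -8, -8, -7, -8, -7, -4, -1, 2, 2, 3, 2, 2] [2, 2, 3, 3, 3, 2, 2, 1, -1, -3, -4, -4, -4, -6, -7, -7, -7]
214 b-r [-8, -8, -8, -7, -7, -8, -8, -8, -5, -2, 1, 2
[... 241 characters left out ...]
-4, -1, 1, 2, 2, 3] [2, 2, 2, 2, 3, 2, 2, 2, 1, 0, -3, -4, -5, -5, -5, -6, -6]
223 b-r [-7, -7, -7, -8, -7, -8, -7, -7, -7, -5, -2, 0, 1, 3, 3] [3, 3, 3, 3, 2, 2, 2, 3, 2, 1, -2, -3, -4, -4, -5, -5, -6]
226 b-r [-7, -7, -8, -8, -7, -7, -7, -8, -8, -6, -3, 0, 2, 2, 2] [3, 3, 3, 3, 3, 2, 2, 2, 2, 1, -1, -3, -4, -5, -4, -5, -6]
229 b-r [-8, -7, -7, -8, -7, -7, -8, -8, -8, -6, -4, 0, 2, 3, 3] [3, 3, 3, 3, 3, 3, 3, 3, 2, 1, 0, -2, -4, -4, -4, -5, -6]
232 b-r [-8, -8, -7, -8, -7, -8, -8, -7, -8, -7, -5, -2, 2, 3, 3] [3, 3, 3, 3, 3, 3, 3, 3, 2, 2, 0, -2, -4, -4, -4, -4, -6]
235 b-r [-7, -7, -7, -7, -7, -7, -7, -7, -7, -7, -6, -3, 0, 3, 3] [1, 1, 1, 1, 2, 1, 0, -1, 0, -2, -3, -4, -5, -4, -5, -4, -5]
```

```bash
cat >> meas.py <<'E'
E
python3 - <<'E'
from h import *
a=cv2.GaussianBlur(cv2.imread("pics/top0.png"),(3,3),0).astype(float)
for lo,hi,s in((270,285,1),(335,352,-1)):
    X=[]
    for r in range(200,234):
        d=a[r,lo:hi,0]-a[r,lo:hi,2]; 
        i=[k for k in range(len(d)-1) if (d[k]+2)*(d[k+1]+2)<=0]; i=i[0]
        X.append(onz("top",(lo+i+(-2-d[i])/(d[i+1]-d[i]+1e-9),r),.05)[:2])
    X=np.array(X);p=np.polyfit(X[:,0],X[:,1],1);print("yaw deg",np.degrees(np.arctan(p[0])),"y at post",np.polyval(p,.5644),"res",np.std(X[:,1]-np.polyval(p,X[:,0])))
x=cv2.imread("pics/m_top.png");y=cv2.imread("pics/m_scene.png");w=max(x.shape[1],y.shape[1])
o=np.vstack([np.pad(i,((0,0),(0,w-i.shape[1]),(0,0))) for i in(x,y)]);cv2.imwrite("pics/m.png",o[:600]);print(o.shape)
E
```

```text
yaw deg 4.7874699565202805 y at post 0.0220403553171181 res 0.0008301785869593694
yaw deg 3.60339120496738 y at post -0.19194383007437366 res 0.0008097706512715462
(608, 672, 3)
```

View pics/m.png

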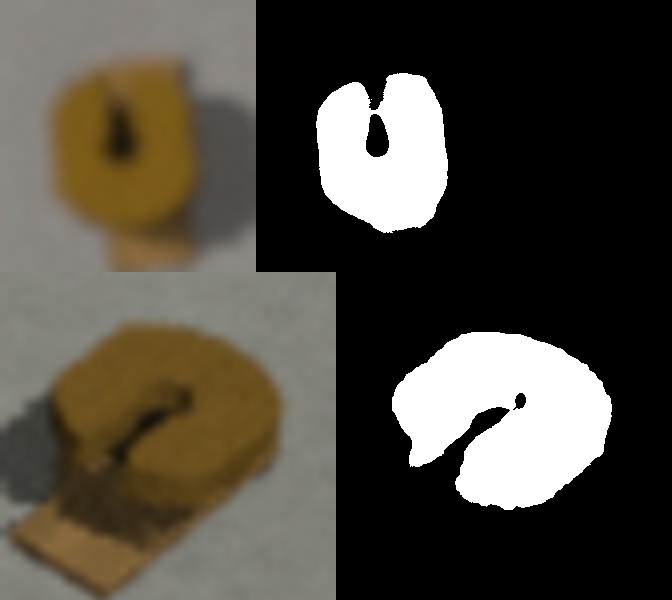

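```bash
python3 - <<'E'
from h import *
from scipy.optimize import least_squares
k=8
for n,(x,y,w,h) in(("top",(183,203,32,34)),("scene",(350,244,42,42))):
  for th in(120,145,160):
    im=cv2.imread(f"pics/{n}0.png")
    a=cv2.resize(im[y:y+h,x:x+w],None,fx=k,fy=k,interpolation=cv2.INTER_CUBIC);hs=cv2.cvtColor(a,cv2.COLOR_BGR2HSV)
    m=(hs[...,1]>th)&(hs[...,0]>8)&(hs[...,0]<28)&(hs[...,2]>40)
    c=max(cont(m),key=cv2.contourArea);p=(c.reshape(-1,2)+.5)/k-.5+[x,y]
    hull=cv2.convexHull(c);keep=[cv2.pointPolygonTest(hull,tuple(map(float,q)),True)<6 for q in c.reshape(-1,2)]
    p=p[keep][::3];C,_=ray(n,p[0])
    P1=np.array([onz(n,q,.044) for q in p])[:,:2];P0=np.array([onz(n,q,.032) for q in p])[:,:2]
    # use only points well away from the stand directions (|local y|>15mm) or far rim
    def res(v):
        u=v[:2]-C[:2];u=u/np.linalg.norm(u);b=np.where((((P1-v[:2])@u)>0)[:,None],P1,P0)
        d=b-v[:2];c_,s_=np.cos(v[2]),np.sin(v[2]);lx=d@[c_,s_];ly=d@[-s_,c_]
        return np.maximum(np.hypot(lx,ly)-.034,abs(ly)-.029)
    r=min((least_squares(res,[.474,.28,f],loss="cauchy",f_scale=.001) for f in(-.15,-.05,.05,.15)),key=lambda r:r.cost)
    print(n,th,r.x.round(4),"deg",np.degrees(r.x[2]).round(1),"med",np.median(abs(r.fun)).round(4),"cost",r.cost)
  # bore: darkest blob
  v=a.max(2); 
  cs=[c for c in cont(v<60,20)]
  for c in cs: q=(c.reshape(-1,2).mean(0)+.5)/k-.5+[x,y];print("dark",n,q,cv2.boundingRect(c),onz(n,q,.040))
# wood foot in top at z~.006? and scene
for n,(x,y,w,h) in(("top",(183,203,32,38)),("scene",(345,244,50,46))):
    im=cv2.imread(f"pics/{n}0.png");a=cv2.resize(im[y:y+h,x:x+w],None,fx=k,fy=k,interpolation=cv2.INTER_CUBIC);hs=cv2.cvtColor(a,cv2.COLOR_BGR2HSV)
    m=(hs[...,1]>70)&(hs[...,1]<165)&(hs[...,2]>120)
    for c in cont(m,200):
        if cv2.contourArea(c)>400: r=cv2.minAreaRect(c);print("wood",n,cv2.boundingRect(c),r,[onz(n,(q+.5)/k-.5+[x,y],.008)[:2].round(4).tolist() for q in cv2.boxPoints(r)])
E
```

```text
top 120 [0.4766 0.2809 0.0808] deg 4.6 med 0.0023 cost 0.0001521650246375895Traceback (most recent call last):
  File "<stdin>", line 12, in <module>
  File "h.py", line 7, in onz
    C,d=ray(n,px);return C+d*(z-C[2])/d[2]
        ~~~^^^^^^
  File "h.py", line 4, in ray
    c=cams.get_calibration(n);R=np.array(c["R"]);C=-R.T@np.array(c["t"])
ValueError: time passes only in moves, steps and waits
```

```bash
sed -i 's/^from station.*/&\nCAL={n:cams.get_calibration(n) for n in("top","scene")}/; s/c=cams.get_calibration(n);/c=CAL[n];/' h.py; cat > disc.py <<'E'
from h import *
from scipy.optimize import least_squares
k=8
for n,(x,y,w,h) in(("top",(183,203,32,34)),("scene",(350,244,42,42))):
  for th in(100,120,145,160):
    im=cv2.imread(f"pics/{n}0.png")
    a=cv2.resize(im[y:y+h,x:x+w],None,fx=k,fy=k,interpolation=cv2.INTER_CUBIC);hs=cv2.cvtColor(a,cv2.COLOR_BGR2HSV)
    m=(hs[...,1]>th)&(hs[...,0]>8)&(hs[...,0]<28)&(hs[...,2]>40)
    c=max(cont(m),key=cv2.contourArea);p=(c.reshape(-1,2)+.5)/k-.5+[x,y]
    hull=cv2.convexHull(c);keep=[cv2.pointPolygonTest(hull,tuple(map(float,q)),True)<6 for q in c.reshape(-1,2)]
    p=p[keep][::3];C,_=ray(n,p[0])
    P1=np.array([onz(n,q,.044) for q in p])[:,:2];P0=np.array([onz(n,q,.032) for q in p])[:,:2]
    def res(v):
        u=v[:2]-C[:2];u=u/np.linalg.norm(u);b=np.where((((P1-v[:2])@u)>0)[:,None],P1,P0)
        d=b-v[:2];c_,s_=np.cos(v[2]),np.sin(v[2]);lx=d@[c_,s_];ly=d@[-s_,c_]
        return np.maximum(np.hypot(lx,ly)-.034,abs(ly)-.029)
    r=min((least_squares(res,[.474,.28,f],loss="cauchy",f_scale=.001) for f in(-.15,-.05,.05,.15)),key=lambda r:r.cost)
    print(n,th,r.x.round(4),"deg",np.degrees(r.x[2]).round(1),"med",np.median(abs(r.fun)).round(4),"cost",r.cost)
  v=a.max(2)
  for c in cont(v<60,20): q=(c.reshape(-1,2).mean(0)+.5)/k-.5+[x,y];print("dark",n,q,cv2.boundingRect(c),onz(n,q,.040))
for n,(x,y,w,h) in(("top",(183,203,32,38)),("scene",(345,244,50,46))):
    im=cv2.imread(f"pics/{n}0.png");a=cv2.resize(im[y:y+h,x:x+w],None,fx=k,fy=k,interpolation=cv2.INTER_CUBIC);hs=cv2.cvtColor(a,cv2.COLOR_BGR2HSV)
    m=(hs[...,1]>70)&(hs[...,1]<165)&(hs[...,2]>110)
    for c in cont(m,400): r=cv2.minAreaRect(c);print("wood",n,[onz(n,(q+.5)/k-.5+[x,y],.008)[:2].round(4).tolist() for q in cv2.boxPoints(r)])
E
python3 disc.py
```

```text
top 100 [0.4774 0.2821 0.0687] deg 3.9 med 0.0013 cost 0.00015151324322877928
top 120 [0.4766 0.2809 0.0808] deg 4.6 med 0.0023 cost 0.0001521650246375895
top 145 [0.4754 0.2796 0.0703] deg 4.0 med 0.0024 cost 0.00015931171313573304
top 160 [0.4766 0.2788 0.0792] deg 4.5 med 0.0019 cost 0.00013012302487644251
dark top [197.62882653 219.59311224] (110, 114, 23, 43) [0.48249075 0.28442396 0.04      ]
scene 100 [0.4784 0.284  0.0835] deg 4.8 med 0.0009 cost 0.000263866241074683
scene 120 [0.4792 0.2843 0.073 ] deg 4.2 med 0.0007 cost 0.00024569359216812075
scene 145 [0.4803 0.2844 0.0595] deg 3.4 med 0.0009 cost 0.0001722053569735733
scene 160 [0.4806 0.2834 0.0655] deg 3.8 med 0.0011 cost 9.488458054907497e-05
dark scene [354.76358696 271.55706522] (37, 221, 10, 7) [0.53521847 0.28463043 0.04      ]
dark scene [353.06985294 270.85661765] (25, 216, 7, 7) [0.5364305  0.28051855 0.04      ]
dark scene [362.82341118 268.45664242] (42, 129, 147, 132) [0.51279766 0.28987274 0.04      ]
dark scene [372.58901515 259.58901515] (180, 121, 10, 15) [0.47079362 0.28473559 0.04      ]
wood top [[0.52, 0.3222], [0.5219, 0.265], [0.4314, 0.2592], [0.4295, 0.3158]]
wood scene [[0.5292, 0.2712], [0.5101, 0.2624], [0.5002, 0.3036], [0.5191, 0.3116]]
wood scene [[0.4639, 0.2317], [0.4309, 0.2094], [0.3916, 0.2707], [0.4252, 0.2909]]
```

>>> send_rows(
  increments=[
    [1, -0.1, -0.06, 0, -0.1],
    [1, -0.27, -0.17, 0.05, -0.25],
    [1, -0.45, -0.28, 0.12, -0.4],
    [1, -0.6, -0.37, 0.18, -0.5],
    [1, -0.7, -0.43, 0.22, -0.55],
    [1, -0.7, -0.43, 0.22, -0.55],
  ],
)

```text
t: 0.85
ee_pos: [0.3818, 0.422, 0.3487]
tcp_rot: [[-0.991, 0.135, -0.001], [0.135, 0.991, -0.003], [0.0, -0.003, -1.0]]
ft_force: [0.1, 0.5, -0.6]
finger_gap: 0.0853
grip_force: 0.0
```

```bash
cat > go.py <<'E'
import sys,numpy as np
from station import bot
def show(tx,ty,tz,yaw):
    o=bot.get_obs();R=np.array(o["tcp_rot"]);p=np.array(o["ee_pos"])
    d=R.T@(np.array([tx,ty,tz])-p)/.25
    w=np.degrees(np.arctan2(R[1,1],R[0,1]))
    print("t",o["t"],"p",p.round(4),"yawY",w.round(2),"gap",round(o["finger_gap"],4),"F",np.round(o["ft_force"],1),"T",np.round(o["ft_torque"],2),"grip",o["grip_force"])
    print("need",d.round(4),"twist",round(-(90+yaw-w)/30,4),"j",np.round(o["joint_positions"],0))
show(*map(float,sys.argv[1:]))
E
python3 go.py 0.478 0.283 0.25 4.2
```

```text
t 0.85 p [0.3818 0.422  0.3487] yawY 82.26 gap 0.0853 F [ 0.1  0.5 -0.6] T [-0.01  0.02  0.04] grip 0.0
need [-0.4564 -0.4979  0.3962] twist -0.3979 j [-49.  33.  -3. 103.   2.  44.  29.]
```

>>> send_rows(
  increments=[
    [1, -0.12, -0.13, 0.08, -0.13],
    [1, -0.26, -0.29, 0.22, -0.26],
    [1, -0.39, -0.43, 0.34, -0.4],
    [1, -0.456, -0.498, 0.396, -0.4],
    [1, -0.456, -0.498, 0.396, -0.4],
    [1, -0.456, -0.498, 0.396, -0.4],
  ],
)

```text
t: 1.6
ee_pos: [0.4761, 0.289, 0.2513]
tcp_rot: [[-0.997, -0.082, 0.0], [-0.082, 0.997, 0.002], [-0.0, 0.002, -1.0]]
ft_force: [-0.4, 0.3, 0.5]
finger_gap: 0.0855
grip_force: 0.0
```

```bash
python3 go.py 0.478 0.283 0.193 4.2; python3 - <<'E'
from h import *
t=cams.get_image("top")[:,:,::-1];s=cams.get_image("scene")[:,:,::-1]
A=cv2.resize(t[180:260,150:250],None,fx=4,fy=4,interpolation=cv2.INTER_CUBIC);B=cv2.resize(s[180:290,320:420],None,fx=4,fy=4,interpolation=cv2.INTER_CUBIC)
o=np.zeros((440,800,3),np.uint8);o[:320,:400]=A;o[:,400:]=B;cv2.imwrite("pics/g1.png",o)
E
```

```text
t 1.6 p [0.4761 0.289  0.2513] yawY 94.69 gap 0.0855 F [-0.4  0.3  0.5] T [ 0.02 -0.07 -0.05] grip 0.0
need [-0.0054 -0.0249  0.2332] twist 0.0164 j [-30.  41.  -6. 109.   8.  30.  53.]
```

View pics/g1.png

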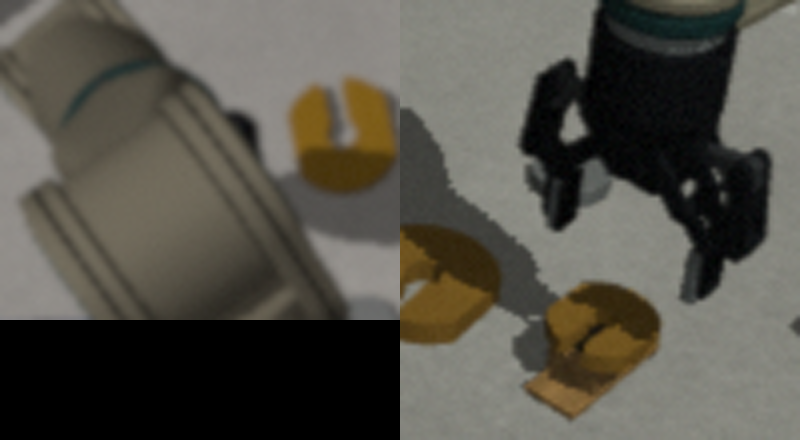

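The gripper straddles the disc, with scene fingers at (358,230) and (425,250) and the disc at (370,262). The arm was still settling, so I'll descend from the commanded pose.

>>> send_rows(
  increments=[
    [1, 0, 0, 0.04, 0],
    [1, 0, 0, 0.1, 0],
    [1, 0, 0, 0.16, 0],
    [1, 0, 0, 0.2, 0],
    [1, 0, 0, 0.228, 0],
    [1, 0, 0, 0.228, 0],
    [1, 0, 0, 0.228, 0],
  ],
)

```text
t: 2.58
ee_pos: [0.4771, 0.2867, 0.194]
tcp_rot: [[-0.997, -0.079, 0.0], [-0.079, 0.997, 0.0], [-0.0, 0.0, -1.0]]
ft_force: [-0.0, 0.1, 0.3]
finger_gap: 0.0856
grip_force: 0.0
```

```bash
python3 go.py 0.478 0.283 0.193 4.2; python3 - <<'E'
from h import *
s=cams.get_image("scene")[:,:,::-1]
cv2.imwrite("pics/g2.png",cv2.resize(s[200:290,320:420],None,fx=6,fy=6,interpolation=cv2.INTER_CUBIC))
E
```

```text
t 2.575 p [0.4771 0.2867 0.194 ] yawY 94.55 gap 0.0856 F [-0.   0.1  0.3] T [0.04 0.04 0.04] grip 0.0
need [-0.0023 -0.015   0.0038] twist 0.0117 j [-31.  46.  -5. 110.   9.  24.  52.]
```

View pics/g2.png

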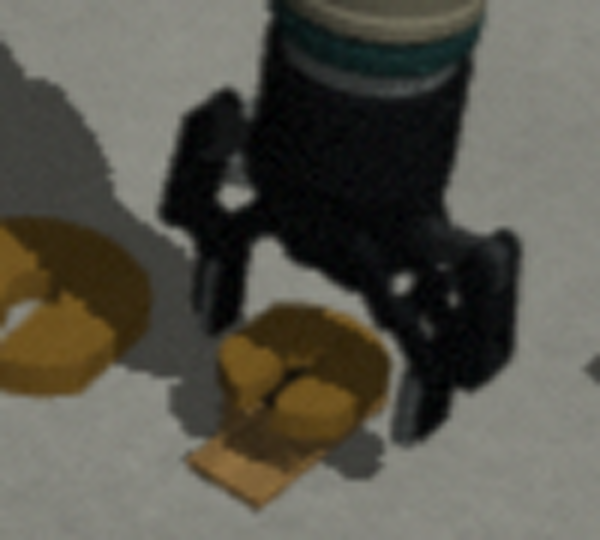

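Both fingers are beside the disc flats, with pads at (355,250) and (388,265) and the disc between them. I'll close now with a small y correction.

>>> send_rows(
  increments=[
    [1, -0.002, -0.01, 0.004, 0],
    [0.8, -0.002, -0.012, 0.004, 0],
    [0.6, -0.002, -0.012, 0.004, 0],
    [0.4, -0.002, -0.012, 0.004, 0],
    [0.4, -0.002, -0.012, 0.004, 0],
    [0.4, -0.002, -0.012, 0.004, 0],
    [0.4, -0.002, -0.012, 0.004, 0],
  ],
  squeeze=40,
)

```text
t: 3.5
ee_pos: [0.4778, 0.2835, 0.193]
tcp_rot: [[-0.997, -0.079, 0.0], [-0.079, 0.997, -0.0], [-0.0, -0.0, -1.0]]
ft_force: [-0.4, -0.9, 5.7]
finger_gap: 0.0569
grip_force: 43.1
```

```bash
python3 go.py 0.478 0.283 0.193 4.2
```

```text
t 3.5 p [0.4778 0.2835 0.193 ] yawY 94.55 gap 0.0569 F [-0.4 -0.9  5.7] T [-0.44  0.09  0.03] grip 43.08212533593178
need [-0.0008 -0.002   0.0001] twist 0.0117 j [-30.  46.  -5. 110.   9.  23.  52.]
```

>>> send_rows(
  increments=[
    [0.4, 0, 0, -0.03, 0],
    [0.4, 0, 0, -0.08, 0],
    [0.4, 0, 0, -0.16, 0],
    [0.4, 0, -0.02, -0.26, 0],
    [0.4, 0, -0.1, -0.36, 0],
    [0.4, 0.01, -0.25, -0.42, 0],
    [0.4, 0.02, -0.43, -0.428, 0],
    [0.4, 0.03, -0.6, -0.428, 0],
    [0.4, 0.035, -0.72, -0.428, 0],
    [0.4, 0.035, -0.75, -0.428, 0],
  ],
)

```text
t: 4.75
ee_pos: [0.4839, 0.0939, 0.3002]
tcp_rot: [[-0.997, -0.076, 0.0], [-0.076, 0.997, -0.001], [-0.0, -0.001, -1.0]]
ft_force: [-0.1, 0.7, -3.0]
finger_gap: 0.0569
grip_force: 43.8
```

>>> send_rows(
  increments=[
    [0.4, 0.005, -0.08, 0, 0],
    [0.4, 0.01, -0.22, 0, 0],
    [0.4, 0.015, -0.38, 0, 0],
    [0.4, 0.02, -0.53, 0, 0],
    [0.4, 0.03, -0.66, 0, 0],
    [0.4, 0.035, -0.73, 0, 0],
    [0.4, 0.035, -0.737, 0, 0],
    [0.4, 0.035, -0.737, 0, 0],
    [0.4, 0.035, -0.737, 0, 0],
    [0.4, 0.035, -0.737, 0, 0],
  ],
)

```text
t: 6.0
ee_pos: [0.4899, -0.0873, 0.2997]
tcp_rot: [[-0.997, -0.081, -0.0], [-0.081, 0.997, 0.0], [0.0, 0.0, -1.0]]
ft_force: [-0.1, -0.1, -2.9]
finger_gap: 0.057
grip_force: 43.8
```

```bash
python3 go.py 0.4896 -0.0889 0.270 4.2;  python3 - <<'E'
from h import *
t=cams.get_image("top")[:,:,::-1];s=cams.get_image("scene")[:,:,::-1];cv2.imwrite("pics/top1.png",t);cv2.imwrite("pics/scene1.png",s)
A=cv2.resize(t[150:260,260:360],None,fx=4,fy=4,interpolation=cv2.INTER_CUBIC);B=cv2.resize(s[120:230,220:320],None,fx=4,fy=4,interpolation=cv2.INTER_CUBIC)
cv2.imwrite("pics/p1.png",np.hstack([A,B]))
E
```

```text
t 6.0 p [ 0.4899 -0.0873  0.2997] yawY 94.65 gap 0.057 F [-0.1 -0.1 -2.9] T [-0.03  0.01 -0.  ] grip 43.76535415649414
need [ 0.0017 -0.0063  0.1188] twist 0.0152 j [ 15.  33. -11. 117.  12.  31.  90.]
```

View pics/p1.png

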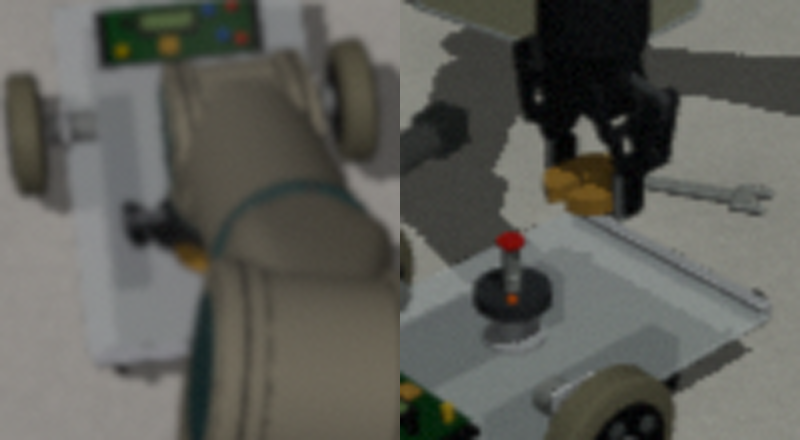

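The disc is held level, with its slot towards the rover at scene (366,167). The post cap is at scene (247,180) and the pin at scene (248,195).

>>> send_rows(
  increments=[
    [0.4, 0, -0.004, 0.03, 0.01],
    [0.4, 0, -0.006, 0.07, 0.015],
    [0.4, 0, -0.006, 0.105, 0.015],
    [0.4, 0, -0.006, 0.119, 0.015],
    [0.4, 0, -0.006, 0.119, 0.015],
    [0.4, 0, -0.006, 0.119, 0.015],
  ],
)

```text
t: 6.85
ee_pos: [0.4901, -0.0898, 0.2701]
tcp_rot: [[-0.997, -0.072, 0.0], [-0.072, 0.997, 0.0], [-0.0, -0.0, -1.0]]
ft_force: [-0.2, 0.1, -2.0]
finger_gap: 0.0573
grip_force: 43.7
```

```bash
python3 go.py 0.5644 -0.0834 0.270 4.2;  python3 - <<'E'
from h import *
s=cams.get_image("scene")[:,:,::-1];cv2.imwrite("pics/scene2.png",s)
k=8
def red(x,y,w,h,f):
    a=cv2.resize(cv2.imread("pics/scene0.png")[y:y+h,x:x+w],None,fx=k,fy=k,interpolation=cv2.INTER_CUBIC).astype(int)
    m=f(a);c=max(cont(m),key=cv2.contourArea);M=cv2.moments(c);return (np.array([M["m10"],M["m01"]])/M["m00"]+.5)/k-.5+[x,y]
q=red(240,189,16,14,lambda a:(a[...,2]-a[...,0])>35);P=np.array([.5644,-.0834])
for z in(.094,.096):
    d=onz("scene",q,z)[:2]-P;print("pin",q,z,d,np.hypot(*d),"world deg",np.degrees(np.arctan2(d[1],d[0])))
x,y,w,h=250,140,60,60
a=cv2.resize(s[y:y+h,x:x+w],None,fx=k,fy=k,interpolation=cv2.INTER_CUBIC);hs=cv2.cvtColor(a,cv2.COLOR_BGR2HSV)
m=(hs[...,1]>120)&(hs[...,0]>8)&(hs[...,0]<28)&(hs[...,2]>40);c=max(cont(m),key=cv2.contourArea)
p=(c.reshape(-1,2)+.5)/k-.5+[x,y];o=bot.get_obs();t=np.array(o["ee_pos"]);yw=np.radians(4.4);ax=np.array([np.cos(yw),np.sin(yw)])
# frontmost rim (bottom edge z=.109) and top edge, +x extreme
b=np.array([onz("scene",u,.109)[:2] for u in p])-t[:2];print("front rim x (bottom)",np.sort(b@ax)[-5:], "bbox",cv2.boundingRect(c),"tcp",t)
b=np.array([onz("scene",u,.121)[:2] for u in p])-t[:2];ly=b@[-ax[1],ax[0]];print("top-plane y range",ly.min(),ly.max())
E
```

```text
t 6.85 p [ 0.4901 -0.0898  0.2701] yawY 94.11 gap 0.0573 F [-0.2  0.1 -2. ] T [0.01 0.05 0.  ] grip 43.72942462563515
need [-0.2983  0.0041  0.0005] twist -0.0029 j [ 14.  36. -10. 118.  13.  27.  89.]
pin [247.52609175 194.33323317] 0.094 [0.01060003 0.0134257 ] 0.017105850077685253 world deg 51.707738779656474
pin [247.52609175 194.33323317] 0.096 [0.0124271  0.01594573] 0.020216312384057425 world deg 52.06938836204253
front rim x (bottom) [0.0282988  0.02830287 0.02833994 0.02851193 0.02855121] bbox (49, 223, 131, 118) tcp [ 0.49007121 -0.08979805  0.27017599]
top-plane y range -0.03067760573346064 0.04047847778293236
```

>>> send_rows(
  increments=[
    [0.4, -0.03, 0.002, 0, 0],
    [0.4, -0.07, 0.004, 0, 0],
    [0.4, -0.1, 0.004, 0, 0],
    [0.4, -0.12, 0.004, 0, 0],
    [0.4, -0.13, 0.004, 0, 0],
    [0.4, -0.14, 0.004, 0, 0],
    [0.4, -0.15, 0.004, 0, 0],
    [0.4, -0.15, 0.004, 0, 0],
  ],
)

```text
t: 7.9
ee_pos: [0.5274, -0.0861, 0.2699]
tcp_rot: [[-0.997, -0.072, 0.0], [-0.072, 0.997, 0.0], [-0.0, 0.0, -1.0]]
ft_force: [0.3, 0.6, -2.4]
finger_gap: 0.0573
grip_force: 43.7
```

```bash
python3 go.py 0.5644 -0.0834 0.270 4.2
```

```text
t 7.9 p [ 0.5274 -0.0861  0.2699] yawY 94.11 gap 0.0573 F [ 0.3  0.6 -2.4] T [-0.03  0.    0.05] grip 43.7457637488842
need [-1.484e-01  1.000e-04 -2.000e-04] twist -0.003 j [ 13.  38. -10. 112.  12.  31.  89.]
```

No contact yet and the lateral error is zero, so I'll keep going in small steps.

>>> send_rows(
  increments=[
    [0.4, -0.01, 0, 0, 0],
    [0.4, -0.02, 0, 0, 0],
    [0.4, -0.03, 0, 0, 0],
    [0.4, -0.04, 0, 0, 0],
    [0.4, -0.05, 0, 0, 0],
    [0.4, -0.06, 0, 0, 0],
    [0.4, -0.06, 0, 0, 0],
  ],
)

```text
t: 8.78
ee_pos: [0.5424, -0.085, 0.2699]
tcp_rot: [[-0.997, -0.072, 0.0], [-0.072, 0.997, 0.0], [-0.0, 0.0, -1.0]]
ft_force: [-0.1, -0.4, -2.6]
finger_gap: 0.0572
grip_force: 43.7
```

```bash
python3 go.py 0.5644 -0.0834 0.270 4.2;  python3 - <<'E'
from h import *
s=cams.get_image("scene")[:,:,::-1]
cv2.imwrite("pics/p2.png",cv2.resize(s[150:220,210:300],None,fx=8,fy=8,interpolation=cv2.INTER_CUBIC))
E
```

```text
t 8.775 p [ 0.5424 -0.085   0.2699] yawY 94.11 gap 0.0572 F [-0.1 -0.4 -2.6] T [-0.   -0.06  0.06] grip 43.746187537908554
need [-0.0881 -0.0001 -0.0002] twist -0.0029 j [ 13.  39. -10. 110.  12.  32.  89.]
```

View pics/p2.png

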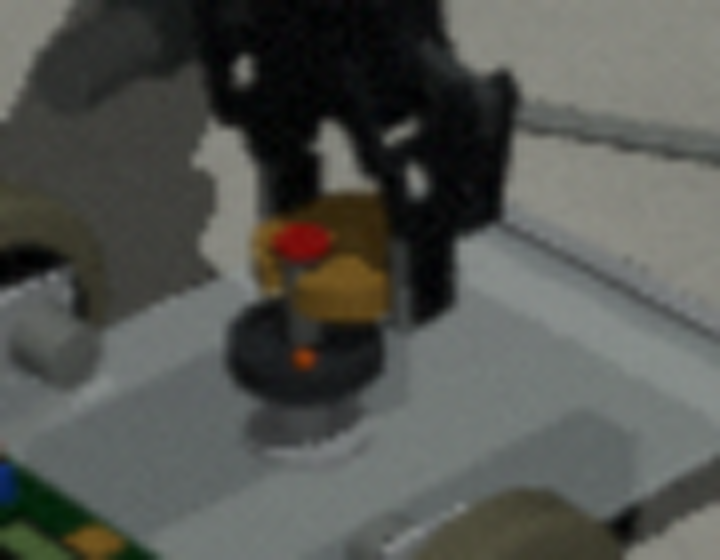

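The neck, below the red cap at crop (300,240), is between the two halves of the disc with no contact force.

>>> send_rows(
  increments=[
    [0.4, -0.01, 0, 0, 0],
    [0.4, -0.02, 0, 0, 0],
    [0.4, -0.03, 0, 0, 0],
    [0.4, -0.04, 0, 0, 0],
    [0.4, -0.05, 0, 0, 0],
    [0.4, -0.06, 0, 0, 0],
    [0.4, -0.07, 0, 0, 0],
    [0.4, -0.076, 0, 0, 0],
    [0.4, -0.08, 0, 0, 0],
    [0.4, -0.08, 0, 0, 0],
  ],
)

```text
t: 10.07
ee_pos: [0.5622, -0.0836, 0.2699]
tcp_rot: [[-0.997, -0.072, -0.0], [-0.072, 0.997, 0.0], [0.0, 0.0, -1.0]]
ft_force: [0.2, 0.1, -2.3]
finger_gap: 0.0575
grip_force: 43.7
```

>>> send_rows(
  increments=[
    [0.4, -0.002, 0, 0, 0],
    [0.4, -0.004, 0, 0, 0],
    [0.4, -0.006, 0, 0, 0],
    [0.4, -0.006, 0, 0, 0],
  ],
)

```text
t: 10.58
ee_pos: [0.5637, -0.0834, 0.2699]
tcp_rot: [[-0.997, -0.072, 0.0], [-0.072, 0.997, 0.0], [-0.0, 0.0, -1.0]]
ft_force: [0.9, 0.3, -2.5]
finger_gap: 0.0571
grip_force: 43.7
```

Next I'll feel for the bore's end in 0.5 mm steps.

>>> send_rows(
  increments=[
    [0.4, -0.002, 0, 0, 0],
    [0.4, -0.004, 0, 0, 0],
    [0.4, -0.004, 0, 0, 0],
  ],
)

```text
t: 10.95
ee_pos: [0.5647, -0.0834, 0.2699]
tcp_rot: [[-0.997, -0.072, 0.0], [-0.072, 0.997, 0.0], [-0.0, 0.0, -1.0]]
ft_force: [0.6, 0.1, -2.8]
finger_gap: 0.0573
grip_force: 43.7
```

>>> send_rows(
  increments=[
    [0.4, -0.002, 0, 0, 0],
    [0.4, -0.004, 0, 0, 0],
    [0.4, -0.004, 0, 0, 0],
  ],
)

```text
t: 11.32
ee_pos: [0.5652, -0.0834, 0.2698]
tcp_rot: [[-0.997, -0.072, -0.001], [-0.072, 0.997, -0.0], [0.001, 0.0, -1.0]]
ft_force: [-1.8, -0.6, -1.8]
finger_gap: 0.0573
grip_force: 43.8
```

>>> send_rows(
  increments=[
    [0.4, -0.002, 0, 0, 0],
    [0.4, -0.004, 0, 0, 0],
    [0.4, -0.004, 0, 0, 0],
  ],
)

```text
t: 11.7
ee_pos: [0.5657, -0.0833, 0.2697]
tcp_rot: [[-0.997, -0.072, -0.003], [-0.072, 0.997, -0.0], [0.003, 0.0, -1.0]]
ft_force: [-5.3, 0.1, -0.0]
finger_gap: 0.0571
grip_force: 44.0
```

Contact at TCP x = 0.565 is 2 mm past centre, so I'll back off to the centre and let the disc down.

>>> send_rows(
  increments=[
    [0.4, 0.008, 0, 0, 0],
    [0.4, 0.014, 0, 0, 0],
    [0.4, 0.014, 0, 0, 0],
    [0.4, 0.014, 0, 0.008, 0],
    [0.4, 0.014, 0, 0.016, 0],
    [0.4, 0.014, 0, 0.024, 0],
    [0.4, 0.014, 0, 0.03, 0],
    [0.4, 0.014, 0, 0.036, 0],
    [0.4, 0.014, 0, 0.036, 0],
  ],
)

```text
t: 12.82
ee_pos: [0.5631, -0.0835, 0.2608]
tcp_rot: [[-0.997, -0.072, -0.0], [-0.072, 0.997, 0.0], [0.0, 0.0, -1.0]]
ft_force: [0.9, -0.2, -2.8]
finger_gap: 0.0571
grip_force: 43.8
```

>>> send_rows(
  increments=[
    [0.4, 0, 0, 0.003, 0],
    [0.4, 0, 0, 0.006, 0],
    [0.4, 0, 0, 0.006, 0],
  ],
)

```text
t: 13.2
ee_pos: [0.5631, -0.0835, 0.2594]
tcp_rot: [[-0.997, -0.072, -0.0], [-0.072, 0.997, 0.0], [0.0, 0.0, -1.0]]
ft_force: [-0.7, 0.7, -3.2]
finger_gap: 0.0573
grip_force: 43.8
```

>>> send_rows(
  increments=[
    [0.4, 0, 0, 0.002, 0],
    [0.4, 0, 0, 0.004, 0],
    [0.4, 0, 0, 0.004, 0],
  ],
)

```text
t: 13.58
ee_pos: [0.5631, -0.0835, 0.2584]
tcp_rot: [[-0.997, -0.072, -0.0], [-0.072, 0.997, -0.0], [0.0, 0.0, -1.0]]
ft_force: [0.2, -0.3, -2.8]
finger_gap: 0.057
grip_force: 43.8
```

>>> send_rows(
  increments=[
    [0.4, 0, 0, 0.002, 0],
    [0.4, 0, 0, 0.004, 0],
    [0.4, 0, 0, 0.004, 0],
  ],
)

```text
t: 13.95
ee_pos: [0.5632, -0.0835, 0.2578]
tcp_rot: [[-0.997, -0.072, 0.0], [-0.072, 0.997, -0.0], [-0.0, -0.0, -1.0]]
ft_force: [-0.8, 0.1, 2.9]
finger_gap: 0.0569
grip_force: 44.4
```

>>> send_rows(
  increments=[
    [0.4, 0, 0, 0.002, 0],
    [0.4, 0, 0, 0.004, 0],
    [0.4, 0, 0, 0.004, 0],
  ],
)

```text
t: 14.32
ee_pos: [0.5632, -0.0835, 0.2576]
tcp_rot: [[-0.997, -0.072, 0.001], [-0.072, 0.997, -0.0], [-0.001, -0.0, -1.0]]
ft_force: [-3.3, 0.7, 11.1]
finger_gap: 0.0571
grip_force: 45.2
```

Contact is at pin level (underside 97 mm), as expected. I'll ease off to about 6 N and turn counterclockwise.

>>> send_rows(
  increments=[
    [0.4, 0, 0, -0.004, 0],
    [0.4, 0, 0, -0.004, -0.08],
    [0.4, 0, 0, -0.004, -0.2],
    [0.4, 0, 0, -0.004, -0.33],
    [0.4, 0, 0, -0.004, -0.46],
    [0.4, 0, 0, -0.004, -0.58],
    [0.4, 0, 0, -0.004, -0.7],
    [0.4, 0, 0, -0.004, -0.7],
  ],
)

```text
t: 15.32
ee_pos: [0.5644, -0.0842, 0.2578]
tcp_rot: [[-0.906, -0.424, 0.004], [-0.424, 0.906, -0.0], [-0.003, -0.002, -1.0]]
ft_force: [3.1, -2.8, 2.0]
finger_gap: 0.0568
grip_force: 44.3
```

```bash
python3 go.py 0.5631 -0.0835 0.2578 52
```

```text
t 15.325 p [ 0.5644 -0.0842  0.2578] yawY 115.08 gap 0.0568 F [ 3.1 -2.8  2. ] T [-0.33 -0.64 -0.07] grip 44.26609888672829
need [0.0035 0.0047 0.    ] twist -0.8972 j [ 16.  42. -16. 107.  19.  34. 103.]
```

>>> send_rows(
  increments=[
    [0.4, -0.004, -0.007, 0, 0],
    [0.4, -0.004, -0.007, 0, -0.1],
    [0.4, -0.004, -0.007, 0, -0.22],
    [0.4, -0.004, -0.007, 0, -0.34],
    [0.4, -0.004, -0.007, 0, -0.44],
    [0.4, -0.004, -0.007, 0, -0.52],
    [0.4, -0.004, -0.007, 0, -0.52],
  ],
)

```text
t: 16.2
ee_pos: [0.5653, -0.0848, 0.2576]
tcp_rot: [[-0.758, -0.652, 0.001], [-0.652, 0.758, 0.0], [-0.001, -0.001, -1.0]]
ft_force: [2.4, -1.9, 3.2]
finger_gap: 0.057
grip_force: 44.4
```

```bash
python3 go.py 0.5644 -0.0834 0.2578 52
```

```text
t 16.2 p [ 0.5653 -0.0848  0.2576] yawY 130.7 gap 0.057 F [ 2.4 -1.9  3.2] T [-0.26 -0.8  -0.15] grip 44.37256246805191
need [-0.001   0.0066 -0.0006] twist -0.3765 j [ 18.  42. -20. 106.  23.  35. 115.]
```

>>> send_rows(
  increments=[
    [0.4, 0, -0.004, 0, -0.05],
    [0.4, 0, -0.004, 0, -0.1],
    [0.4, 0, -0.004, 0, -0.15],
    [0.4, 0, -0.004, 0, -0.2],
    [0.4, 0, -0.004, 0, -0.2],
  ],
)

```text
t: 16.82
ee_pos: [0.5638, -0.0853, 0.2563]
tcp_rot: [[-0.685, -0.728, -0.005], [-0.728, 0.685, 0.0], [0.003, 0.004, -1.0]]
ft_force: [0.3, -0.4, -2.5]
finger_gap: 0.0572
grip_force: 43.8
```

>>> send_rows(
  increments=[
    [0.4, 0, 0, 0, -0.04],
    [0.4, 0, 0, 0, -0.08],
    [0.4, 0, 0, 0, -0.08],
  ],
)

```text
t: 17.2
ee_pos: [0.5652, -0.0854, 0.2572]
tcp_rot: [[-0.654, -0.756, -0.001], [-0.756, 0.654, 0.0], [0.0, 0.001, -1.0]]
ft_force: [-0.5, -0.3, -1.6]
finger_gap: 0.0569
grip_force: 43.8
```

The contact force vanished at about 46–49°, so the slot is over the pin. I'll lower gently.

>>> send_rows(
  increments=[
    [0.4, 0, 0, 0.003, 0],
    [0.4, 0, 0, 0.006, 0],
    [0.4, 0, 0, 0.006, 0],
  ],
)

```text
t: 17.58
ee_pos: [0.5654, -0.0854, 0.2559]
tcp_rot: [[-0.655, -0.756, -0.0], [-0.756, 0.655, 0.0], [0.0, 0.0, -1.0]]
ft_force: [-0.9, -0.7, -1.2]
finger_gap: 0.0571
grip_force: 43.8
```

>>> send_rows(
  increments=[
    [0.4, 0, 0, 0.002, 0],
    [0.4, 0, 0, 0.004, 0],
    [0.4, 0, 0, 0.004, 0],
  ],
)

```text
t: 17.95
ee_pos: [0.5654, -0.0854, 0.2549]
tcp_rot: [[-0.655, -0.756, -0.0], [-0.756, 0.655, 0.0], [0.0, 0.0, -1.0]]
ft_force: [1.6, 0.5, -2.4]
finger_gap: 0.0574
grip_force: 43.8
```

```bash
python3 go.py 0.5644 -0.0834 0.2578 52
```

```text
t 17.95 p [ 0.5654 -0.0854  0.2549] yawY 139.11 gap 0.0574 F [ 1.6  0.5 -2.4] T [ 0.07  0.05 -0.02] grip 43.787638396024704
need [-0.0033  0.0084 -0.0117] twist -0.0962 j [ 20.  43. -22. 106.  26.  36. 121.]
```

>>> send_rows(
  increments=[
    [0.4, 0, 0, 0.002, 0],
    [0.4, 0, 0, 0.004, 0],
    [0.4, 0, 0, 0.004, 0],
  ],
)

```text
t: 18.32
ee_pos: [0.5655, -0.0854, 0.2539]
tcp_rot: [[-0.655, -0.756, -0.0], [-0.756, 0.655, 0.0], [0.0, 0.0, -1.0]]
ft_force: [0.3, 0.5, -2.3]
finger_gap: 0.0573
grip_force: 43.8
```

>>> send_rows(
  increments=[
    [0.4, 0, 0, 0.002, 0],
    [0.4, 0, 0, 0.004, 0],
    [0.4, 0, 0, 0.004, 0],
  ],
)

```text
t: 18.7
ee_pos: [0.5655, -0.0854, 0.2531]
tcp_rot: [[-0.655, -0.756, 0.0], [-0.756, 0.655, -0.0], [0.0, -0.0, -1.0]]
ft_force: [-1.1, -0.2, -0.4]
finger_gap: 0.0573
grip_force: 43.9
```

>>> send_rows(
  increments=[
    [0.4, 0, 0, 0.001, 0],
    [0.4, 0, 0, 0.002, 0],
    [0.4, 0, 0, 0.002, 0],
  ],
)

```text
t: 19.08
ee_pos: [0.5655, -0.0854, 0.253]
tcp_rot: [[-0.655, -0.756, 0.0], [-0.756, 0.655, -0.0], [0.0, -0.0, -1.0]]
ft_force: [-2.8, 0.3, 6.2]
finger_gap: 0.0572
grip_force: 44.7
```

The disc is seated at home height (TCP 0.253, underside 92 mm). I'll release and back away.

>>> send_rows(
  increments=[
    [0.4, 0, 0, -0.003, 0],
    [0.68, 0, 0, -0.003, 0],
    [0.75, 0, 0, -0.003, 0],
    [0.85, 0, 0, -0.003, 0],
    [0.9, 0, 0, -0.003, 0],
    [0.9, 0, 0, -0.003, 0],
  ],
)

```text
t: 19.82
ee_pos: [0.5655, -0.0854, 0.2532]
tcp_rot: [[-0.655, -0.756, 0.0], [-0.756, 0.655, 0.0], [-0.0, -0.0, -1.0]]
ft_force: [-0.3, 0.5, -0.2]
finger_gap: 0.077
grip_force: 0.0
```

>>> send_rows(
  increments=[
    [0.9, 0, 0, -0.02, 0],
    [0.9, 0, 0, -0.06, 0],
    [0.9, 0, 0, -0.12, 0],
    [0.9, 0, 0, -0.22, 0],
    [0.9, 0, 0, -0.36, 0],
    [0.9, 0.1, 0, -0.5, 0],
    [0.9, 0.3, 0, -0.55, 0],
    [0.9, 0.5, 0, -0.55, 0],
    [0.9, 0.6, 0, -0.55, 0],
    [0.9, 0.6, 0, -0.55, 0],
  ],
)

```text
t: 21.08
ee_pos: [0.466, -0.2005, 0.3916]
tcp_rot: [[-0.658, -0.753, 0.0], [-0.753, 0.658, -0.002], [0.001, -0.001, -1.0]]
ft_force: [0.2, 0.4, 0.0]
finger_gap: 0.0771
grip_force: 0.0
```

```bash
python3 go.py 0.5644 -0.0834 0.2578 52; python3 - <<'E'
from h import *
t=cams.get_image("top")[:,:,::-1];s=cams.get_image("scene")[:,:,::-1]
A=cv2.resize(t[150:220,270:350],None,fx=5,fy=5,interpolation=cv2.INTER_CUBIC);B=cv2.resize(s[160:230,210:290],None,fx=5,fy=5,interpolation=cv2.INTER_CUBIC)
cv2.imwrite("pics/f1.png",np.hstack([A,B]))
E
```

```text
t 21.075 p [ 0.466  -0.2005  0.3916] yawY 138.87 gap 0.0771 F [0.2 0.4 0. ] T [ 0.04 -0.03 -0.01] grip 0.0
need [-0.6124  0.0123  0.5347] twist -0.1042 j [ 40.  28. -29. 110.  18.  47. 140.]
```

View pics/f1.png

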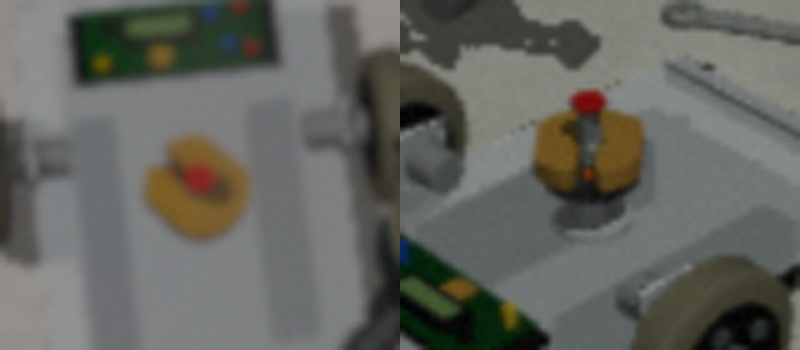

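The disc lies flat on the dark disc around the post, with the orange pin in its slot at scene (248,195). The gripper is clear, so I'm handing in.

```bash
python3 -c "
from station import job
print(job.hand_in())"
```

```text
the job is handed in; nothing more can be done
None
```

The disc lies flat and fully home on the dark disc with its slot over the pin, the gripper is open and clear, and I handed the job in at about 21 s; the hand-in returned no verdict.

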